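# Lock the document holder's swing arm with its pin

### The arm

A 6-joint arm with a two-finger parallel gripper is mounted at the origin on the work surface. World frame = base frame: x ahead of the robot, y to its left, z up, the work surface at z = 0. Lengths are in m, angles in rad, forces in N, time in s.
With the tool pointing down it reaches from about 0.325 to 0.75 m from the base axis. Payload 7.6 kg.
Tool frame: the origin (TCP) lies at the very end of the fingers, on their centre line; the grasp point (between the pads) lies 19 mm behind it; z points along the fingers, y is the line along which they close (so a half turn about z gives the same grasp; the last joint's range is limited). The gripper opens to 85 mm and grips with 20 to 120 N. Pads are 22 mm wide; open, the fingers measure 114 mm over their backs; the gripper's body (76 mm by 85 mm) begins 54 mm behind the grasp point. The pads swing forward as they close: fully open they stand 13 mm farther back than shut.
Start: joints at [-1.203, 0.052, 1.401, -0, 1.689, -0.07], TCP at [0.223, -0.475, 0.231] pointing down, gripper open.
Joint ranges: [-2.9, 2.9], [-0.91, 2.17], [0.12, 2.37], [-1.06, 4.2], [0.26, 2.73], [-2.93, 2.93]. Speed limits (rad/s): [2.57, 2.57, 3.01, 3.14, 3.14, 3.14].

### API

Orientations are given as [roll, pitch, yaw] about the fixed x, y, z axes, in that order (R = Rz(yaw) Ry(pitch) Rx(roll)).
In Python, from station import monitor, cams, order gives the robot as it stands.
- The arm moves only by the shell command python3 -m crank 'ROWS'. ROWS is JSON, a list of rows, each an object with "translation": the shift along the tool's x, y, z in units of 200 mm (1.0 is 200 mm), a list of three; "turn": the turn, a rotation vector about the tool's x, y, z in units of 2 rad (1.0 is 2 rad), a list of three; "hand": the closure, from 0 (fully open) to 1 (shut). A call has 1 to 12 rows; each row is the pose to reach, as a shift and turn from the pose commanded when the call began, along the tool's axes at that moment; what a row does not reach only later rows make up. A row lasts 1/10 s, in which the tool goes at most 50 mm and 8.59 degrees, less where a joint would pass 70% of its speed; a pose out of reach is approached as far as the arm can. A call with a number of a shift or a turn outside -1 to 1 is refused whole. A call with a gripper value outside its range is refused whole. The fingers move at their own pace and stop on an object; the grip force is fixed at half the most. Time passes only in rows, so rows that repeat a pose let the fingers close. It gives the time, the measured TCP pose, the force, the opening and the grip force at its end, in the units of the state.
- monitor.sense(): the state, without advancing time (a new reading comes with each control period).
- cams.capture(name): name is "side" or "top"; returns the picture (480x640x3 uint8, red, green, blue); there is no depth.
- cams.calibration(name): a dict with "fx", "fy", "cx", "cy" (pixels), "camera_from_world" (4x4, takes a point from world to camera coordinates). Camera axes: x right, y down, z forward; pixel columns grow to the right and rows downward; lengths in m; the calibration is good to about 2 mm. A picture is of the moment at which its call begins. calibration takes no time and is no camera call.
- order.sign_off(): hands the job in; it is judged then, once.
The state is a dict: "clock": time; "joint_positions": joint angles; "dq": joint speeds; "tau": joint torques, N m; "position": TCP position; "orientation": TCP orientation; "force": force on the tool from outside, world axes, zero at the start; "moment": the same for the moment, N m; "width": finger opening in m; "grasp_force": force on a finger pad.
Only numpy, scipy, OpenCV 4.12 (cv2) and the standard library are available. Lean on these libraries where they do the work, as an engineer would, in place of code of your own. Each camera call takes 0.05 s, during which the arm holds its last target. There are 200 camera calls.

### The job

On the document holder, swing the blue arm with the black knob fully home, away from the robot, so that its eye lies between the two white lugs. Then take the orange-handled locking pin from its grey rack and thread it from above through the upper lug, the arm's eye and the lower lug, until its tip stands out about 15 mm below the lower lug. Finish still holding the pin there, still and upright, with its collar clear of the upper lug so that a colleague can fit the clip, and leave the pen pot, stapler and mouse alone.

Things in the scene. Friction and masses are not known exactly. Their poses are not given: they have to be found in the camera images.
- swing (a joint): swing angle (rad) of the blue arm about its upright pivot: 0 = fully home against a hard stop; grows as the knob end swings towards the robot, up to 0.75. Friction holds it where it is left; about 1.2 N at the knob moves it. Seen from above it turns anticlockwise going home.
- swing_knob (a point): centre of the arm's upright black knob, a round post 18 mm in diameter near the free end, 42 mm tall on the arm's top face (point 23 mm above that face, 19 mm below the knob's top). It lies 215 mm from the pivot axis. Axes turn with the arm: y along the arm towards the pivot, -x the way the knob moves as the arm opens, +x the way home, z up.
- swing_pivot (a point): on the arm's upright pivot axis, half-way up the arm's thickness; axes as for swing_knob. The arm is a flat blue bar 30 mm wide, underside 81 mm and top 95 mm above the desk. Its eye, a 22 mm hole in a 40 mm square, is 130 mm from here on the line to the knob. Beyond the pivot (y = +40 to +190 mm) it carries an aluminium sheet holder that rises to about 220 mm above the desk.
- bush_top (a point): centre of the upper mouth of the upper lug's bore, at the lug's top face, 126 mm above the desk (a brass rim with an 18 mm opening is 1.5 mm higher). Two white lugs, 44 mm square and 16 mm thick, with coaxial upright bores 14.5 mm in diameter, jut to -x from a white column of the same height at x = 48 to 72 mm. Fixed stand; its yaw varies; z up; the arm's pivot is at y = +130 mm.
- bush_low (a point): centre of the lower mouth of the lower lug's bore, at the lug's underside, 50 mm above the desk, straight below bush_top (76 mm between them). Free space below it down to the steel base plate, whose top is 12 mm above the desk. Axes as for bush_top.
- pin_grip (a point): the locking pin, loose, about 0.13 kg: centre of its round orange handle, 22 mm in diameter and 46 mm tall. z runs from tip to handle, upright at the start. Below the handle: a steel collar 28 mm in diameter, 5 mm thick, its underside 28 mm below this point, then a steel rod 12 mm in diameter and 110 mm long, its last 12 mm tapering to 4 mm. At the start this point is 148 mm above the desk.
- pin_tip (a point): the very tip of the locking pin, on its axis, 138 mm below pin_grip; axes as for pin_grip.
- rack_mouth (a point): centre of the top face of the fixed pin rack, a grey block 56 mm square and 120 mm tall with a 16 mm hole down its middle, on a 90 mm square black foot. At the start the pin hangs in it by its collar; lift it at least 115 mm straight up to clear it.
- penpot_mid (a point): bystander: black pen pot, 72 mm in diameter, 95 mm tall, pens up to 160 mm; point at its centre half-way up. Leave alone.
- stapler_mid (a point): bystander: black stapler, 150 x 36 x 52 mm; point at its centre half-way up; x along its length. Leave alone.
- mouse_mid (a point): bystander: black computer mouse, 105 x 62 x 36 mm; point at its centre half-way up; x along its length. Leave alone.

How it is judged:
On the way, in this order (a step that is already met when the one before it is completed fails the run):
1. the arm is swung fully home (value of joint swing below 0.04 rad), for 0.2 s.
2. with the arm home, the pin's tip is in the upper lug's bore (value of joint swing below 0.04 rad and z of pin_tip in the frame of bush_top between -0.05 and -0.004 m and horizontal distance between pin_tip and bush_top below 0.006 m), for 0.05 s.
At the end, for the whole second after the job is handed in: The arm is home (within 0.04 rad); the pin is upright (within 0.08 rad) in both bores, its tip 6 to 25 mm below the lower lug's underside, so that its collar is still at least 9 mm above the upper lug; it is still, and gripped by the fingers, which alone carry it (value of joint swing below 0.04 rad and z of pin_tip in the frame of bush_low between -0.025 and -0.006 m and horizontal distance between pin_tip and bush_low below 0.006 m and horizontal distance between pin_grip and bush_top below 0.008 m and angle between pin_grip's own z axis and vertical below 0.08 rad and contact force between the fingers and pin above 1 N and linear speed of pin below 0.02 m/s); the arm keeps its last pose, push and grip.
It fails at once if penpot is moved more than 30 mm or tipped (distance of penpot_mid from where it was at the start of the episode above 0.03 m or angle between penpot_mid's own z axis and vertical above 0.4 rad).
It fails at once if stapler is moved more than 30 mm or tipped (distance of stapler_mid from where it was at the start of the episode above 0.03 m or angle between stapler_mid's own z axis and vertical above 0.4 rad).
It fails at once if mouse is moved more than 30 mm or tipped (distance of mouse_mid from where it was at the start of the episode above 0.03 m or angle between mouse_mid's own z axis and vertical above 0.4 rad).
It also fails if it takes over 58 s, if anything falls off the work surface, if the arm or the gripper's body presses on something with over 40 N, if the wrist force passes 120 N, or if a joint passes its speed limit or range.

## Working session

There is one attempt and no reset: what is moved stays moved. The work goes in short steps, Python scripts to look and compute and a shell command to move; the robot and the scene stay as the last step left them, time stands still between calls to the robot, and variables do not carry over. Pictures are saved under pics/ and viewed, at most 10 in all, crops included, and the job is handed in when it is done.

```bash
mkdir -p pics; ls
python3 - <<'E'
from station import monitor,cams
import cv2
for n in("side","top"):
    im=cams.capture(n); cv2.imwrite(f"pics/{n}0.png",im[:,:,::-1]); c=cams.calibration(n); print(n,c)
s=monitor.sense();print(s)
E
```

```text
pics
side {'fx': 602.9011486484632, 'fy': 602.9011486484632, 'cx': 320.948588799347, 'cy': 236.7533847348892, 'camera_from_world': array([[ 0.99836028, -0.05561453, -0.01355647, -0.53345356],
       [-0.05161175, -0.77211146, -0.63338781,  0.11641438],
       [ 0.02475846,  0.6330489 , -0.77371578,  1.19618772],
       [ 0.        ,  0.        ,  0.        ,  1.        ]])}
top {'fx': 487.59375033094875, 'fy': 487.59375033094875, 'cx': 316.86084365010737, 'cy': 236.29627563854, 'camera_from_world': array([[ 0.028324  , -0.99925777, -0.02610851,  0.01736332],
       [-0.98374539, -0.02323197, -0.17805977,  0.55283047],
       [ 0.17732106,  0.03072749, -0.98367325,  1.0706244 ],
       [ 0.        ,  0.        ,  0.        ,  1.        ]])}
{'clock': 0.1, 'joint_positions': array([-1.20327938e+00,  5.27872759e-02,  1.40164724e+00,  6.22084242e-06,
        1.68861223e+00, -7.02847018e-02]), 'dq': array([ 4.90204826e-05, -8.23917806e-04, -1.81498059e-03,  8.34267627e-04,
       -3.38790382e-04, -8.42220421e-04]), 'tau': array([ 1.01129179e-03, -3.82580745e+01, -3.60986066e+01, -9.30532519e-05,
        4.80188450e-03, -2.82426907e-05]), 'position': array([ 0.2225025 , -0.47520987,  0.23053745]), 'orientation': array([-3.14014258e+00, -1.08280151e-04,  4.37802301e-01]), 'force': array([-0.75062761,  0.49817756,  0.73352513]), 'moment': array([-0.00640273, -0.02391439,  0.01668397]), 'grasp_force': 0.0, 'width': 0.08517646320391696}
```

View pics/side0.png

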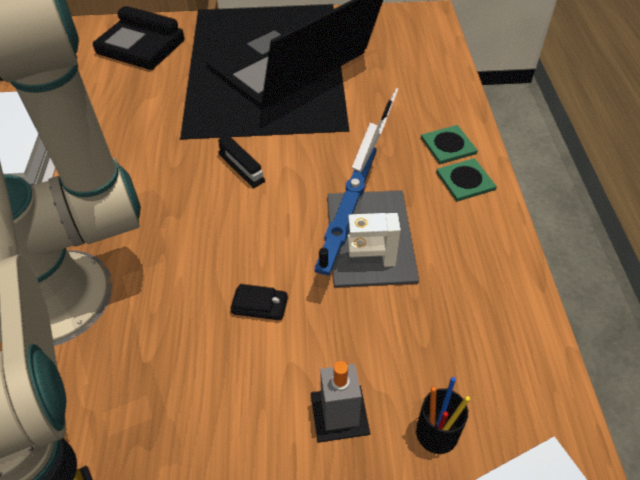

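View pics/top0.png

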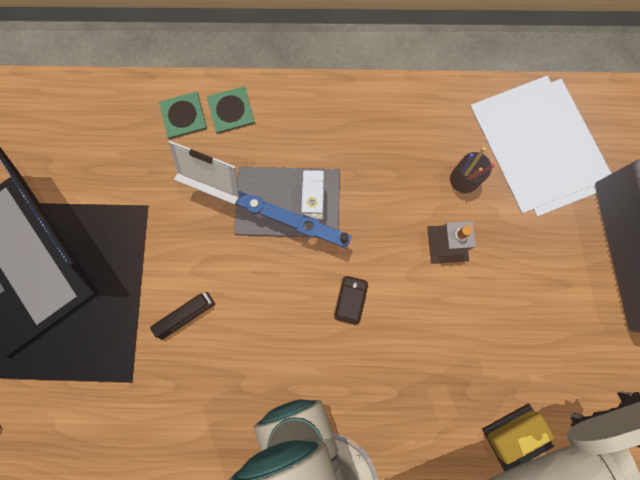

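The side view shows the knob at (323,258), the upper bore at (361,222) and the handle at (341,374). In the top view the knob is at (345,239), the bore at (313,202), the pivot at (254,203) and the handle at (466,231). Next I'll measure these with masks.

```bash
cat > h.py <<'E'
import numpy as np,cv2
from station import monitor,cams
def ray(n,u,v):
    c=cams.calibration(n);T=c["camera_from_world"];R=T[:3,:3]
    d=R.T@np.array([(u-c["cx"])/c["fx"],(v-c["cy"])/c["fy"],1]);return -R.T@T[:3,3],d/np.linalg.norm(d)
def plane(n,uv,z):
    o,d=ray(n,*uv);return o+d*(z-o[2])/d[2]
def tri(a,b):
    A=np.zeros((3,3));y=np.zeros(3);rs=[ray("side",*a),ray("top",*b)]
    for o,d in rs: P=np.eye(3)-np.outer(d,d);A+=P;y+=P@o
    p=np.linalg.solve(A,y);return p,[np.linalg.norm((np.eye(3)-np.outer(d,d))@(p-o)) for o,d in rs]
def proj(n,p):
    c=cams.calibration(n);q=c["camera_from_world"]@np.append(p,1);return np.array([c["fx"]*q[0]/q[2]+c["cx"],c["fy"]*q[1]/q[2]+c["cy"]])
def blob(im,c,r,f):
    """centroid, area, bbox of largest component of mask f(hsv) in window at c"""
    x,y=map(int,c);x0,y0=x-r,y-r;h=cv2.cvtColor(im[y0:y+r,x0:x+r],cv2.COLOR_RGB2HSV).astype(int)
    m=f(h[...,0],h[...,1],h[...,2]).astype(np.uint8);n,l,s,ce=cv2.connectedComponentsWithStats(m)
    if n<2:return None
    i=1+s[1:,4].argmax();return ce[i]+[x0,y0],s[i,4],(s[i,0]+x0,s[i,1]+y0,s[i,2],s[i,3])
E
python3 - <<'E'
from h import *
np.set_printoptions(precision=4,suppress=True)
S=cams.capture("side");T=cams.capture("top")
f={"handle":lambda h,s,v:(h<14)&(s>215)&(v>120),"knob":lambda h,s,v:(v<45),"brass":lambda h,s,v:(h>12)&(h<32)&(s>70)}
for k,a,b,r in(("handle",(341,374),(466,231),22),("knob",(323,258),(345,239),16),("brass",(361,222),(313,202),10)):
    A=blob(S,a,r,f[k]);B=blob(T,b,r,f[k]);print(k,A,B)
    if A and B: print(tri(A[0],B[0]))
    if k=="brass": print(plane("side",A[0],.1275),plane("top",B[0],.1275))
bl=lambda h,s,v:(h>95)&(h<130)&(s>120)
print(plane("side",(355,183),.098),plane("top",(254,203),.098))
o=np.hstack([cv2.resize(S[160:280,290:430],None,fx=2.8,fy=4,interpolation=2)[:480,:392],cv2.resize(T[160:260,240:340],(392,480))])
o=np.hstack([cv2.resize(S[170:290,310:410],(400,480),interpolation=2),cv2.resize(T[160:280,255:355],(400,480),interpolation=2)])
cv2.imwrite("pics/z1.png",o[:,:,::-1])
E
```

```text
handle (array([340.4848, 378.9848]), np.int32(66), (np.int32(336), np.int32(373), np.int32(10), np.int32(13))) None
knob (array([323.3209, 257.791 ]), np.int32(134), (np.int32(319), np.int32(249), np.int32(9), np.int32(19))) None
brass (array([360.7368, 222.5965]), np.int32(57), (np.int32(355), np.int32(218), np.int32(13), np.int32(10))) (array([313.    , 204.8462]), np.int32(13), (np.int32(310), np.int32(203), np.int32(7), np.int32(4)))
(array([0.6107, 0.0402, 0.1257]), [np.float64(0.0030953804255703797), np.float64(0.0030953804255702956)])
[0.6135 0.0398 0.1275] [0.6071 0.0396 0.1275]
[0.6157 0.173  0.098 ] [0.6157 0.1727 0.098 ]
```

View pics/z1.png

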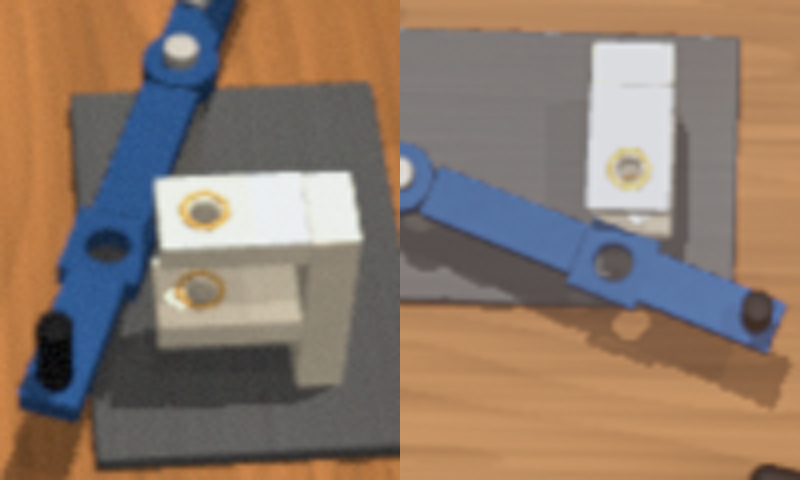

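Run:
```python
from h import *
np.set_printoptions(precision=4,suppress=True)
S=cams.capture("side");T=cams.capture("top")
print("bush",plane("side",(361,222.75),.1275),plane("top",(312.25,202.25),.1275))
print("knobtop",plane("side",(323.5,250),.137),plane("top",(344.3,237.75),.137))
for t in(150,170,190,210):
  f=lambda h,s,v:(h<16)&(s>t)&(v>60)
  print(t,blob(S,(341,374),16,f),blob(T,(466,231),12,f))
o=np.hstack([cv2.resize(S[350:430,305:385],(400,400),interpolation=2),cv2.resize(T[200:280,420:500],(400,400),interpolation=2)])
cv2.imwrite("pics/z2.png",o[:,:,::-1])
```

```text
bush [0.614  0.0394 0.1275] [0.6128 0.0414 0.1275]
knobtop [ 0.5392 -0.0285  0.137 ] [ 0.5347 -0.029   0.137 ]
150 (array([339.6843, 368.1609]), np.int32(491), (np.int32(325), np.int32(358), np.int32(32), np.int32(28))) (array([462.0727, 232.8545]), np.int32(55), (np.int32(458), np.int32(226), np.int32(11), np.int32(12)))
170 (array([340.1419, 372.4459]), np.int32(296), (np.int32(334), np.int32(361), np.int32(14), np.int32(25))) (array([461., 230.]), np.int32(1), (np.int32(461), np.int32(230), np.int32(1), np.int32(1)))
190 (array([340.2472, 372.6442]), np.int32(267), (np.int32(334), np.int32(361), np.int32(13), np.int32(25))) None
210 (array([339.9658, 378.0085]), np.int32(117), (np.int32(335), np.int32(370), np.int32(12), np.int32(16))) None
```

View pics/z2.png

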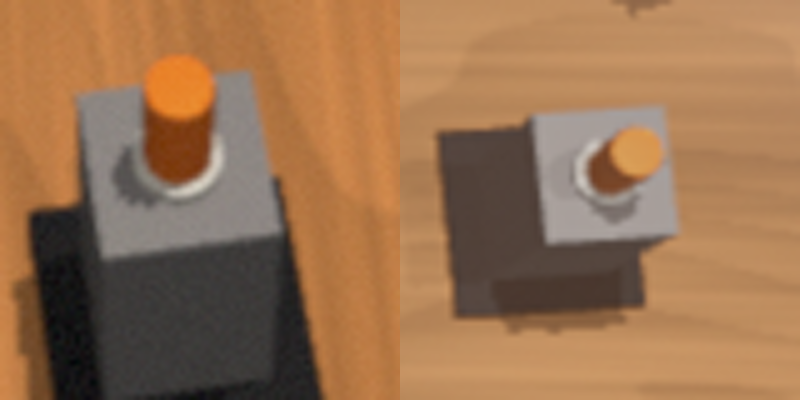

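```bash
cat >> h.py <<'E'
from scipy.spatial.transform import Rotation as Ro
def to(p,yaw=0):
    s=monitor.sense();R=Ro.from_euler("xyz",s["orientation"]);t=R.apply(np.array(p)-s["position"],inverse=True)/.2
    r=(R.inv()*Ro.from_euler("xyz",[np.pi,0,yaw])).as_rotvec()/2
    print("pos",s["position"].round(4),"rpy",s["orientation"].round(3),"F",s["force"].round(1),"t",round(s["clock"],2),"w",round(s["width"],4),"-> shift",t.round(3),"turn",r.round(3))
E
python3 - <<'E'
from h import *
print("handle",plane("side",(341,367.4),.171),plane("top",(467.2,230.6),.171))
to([.485,-.03,.23])
E
```

```text
handle [ 0.55110941 -0.27915712  0.171     ] [ 0.54933673 -0.27739447  0.171     ]
pos [ 0.2226 -0.4754  0.2311] rpy [-3.141 -0.     0.438] F [-0.6  0.7 -0.2] t 0.3 w 0.0852 -> shift [ 2.133 -1.461  0.006] turn [-0.     0.     0.219]
```

```bash
python3 -m crank '[{"translation":[1,-0.68,0],"turn":[0,0,0.22],"hand":1},{"translation":[1,-0.68,0],"turn":[0,0,0.22],"hand":1},{"translation":[1,-0.68,0],"turn":[0,0,0.22],"hand":1},{"translation":[1,-0.68,0],"turn":[0,0,0.22],"hand":1},{"translation":[1,-0.68,0],"turn":[0,0,0.22],"hand":1},{"translation":[1,-0.68,0],"turn":[0,0,0.22],"hand":1},{"translation":[1,-0.68,0],"turn":[0,0,0.22],"hand":1}]'; python3 -c "
from h import *
to([.485,-.03,.23])"
```

```text
clock: 1.0
position: [0.3466, -0.2667, 0.2314]
orientation: [3.141, -0.0, 0.001]
force: [0.2, -0.5, 0.1]
width: -0.0004
grasp_force: 0.0
pos [ 0.3466 -0.2667  0.2314] rpy [ 3.141e+00 -0.000e+00  1.000e-03] F [ 0.2 -0.5  0.1] t 1.0 w -0.0004 -> shift [ 0.693 -1.183  0.007] turn [ 0. -0.  0.]
```

```bash
python3 -m crank '[{"translation":[0.6,-1,0],"turn":[0,0,0],"hand":1},{"translation":[0.6,-1,0],"turn":[0,0,0],"hand":1},{"translation":[0.6,-1,0],"turn":[0,0,0],"hand":1},{"translation":[0.6,-1,0],"turn":[0,0,0],"hand":1},{"translation":[0.6,-1,0],"turn":[0,0,0],"hand":1},{"translation":[0.6,-1,0],"turn":[0,0,0],"hand":1}]'; python3 -c "
from h import *
to([.485,-.032,.107])"
```

```text
clock: 1.6
position: [0.4677, -0.0664, 0.2308]
orientation: [-3.141, 0.001, 0.0]
force: [-0.1, -0.6, -0.0]
width: -0.0004
grasp_force: 0.0
pos [ 0.4677 -0.0664  0.2308] rpy [-3.141e+00  1.000e-03  0.000e+00] F [-0.1 -0.6 -0. ] t 1.6 w -0.0004 -> shift [ 0.087 -0.171  0.619] turn [-0.  0.  0.]
```

```bash
python3 -m crank '[{"translation":[0.08,-0.17,0.2],"turn":[0,0,0],"hand":1},{"translation":[0.08,-0.17,0.4],"turn":[0,0,0],"hand":1},{"translation":[0.08,-0.17,0.6],"turn":[0,0,0],"hand":1},{"translation":[0.08,-0.17,0.61],"turn":[0,0,0],"hand":1},{"translation":[0.08,-0.17,0.61],"turn":[0,0,0],"hand":1}]'
python3 - <<'E'
from h import *
to([.575,-.04,.107])
S=cams.capture("side");T=cams.capture("top")
o=np.hstack([cv2.resize(S[150:300,270:420],(400,400),interpolation=2),cv2.resize(T[150:300,230:380],(400,400),interpolation=2)])
cv2.imwrite("pics/z3.png",o[:,:,::-1])
E
```

```text
clock: 2.1
position: [0.4824, -0.0354, 0.1097]
orientation: [3.141, 0.001, -0.004]
force: [-0.1, -0.2, 0.2]
width: -0.0001
grasp_force: 0.0
pos [ 0.4824 -0.0354  0.1097] rpy [ 3.141e+00  1.000e-03 -4.000e-03] F [-0.1 -0.2  0.2] t 2.1 w -0.0001 -> shift [0.463 0.021 0.013] turn [ 0.     0.001 -0.002]
```

View pics/z3.png

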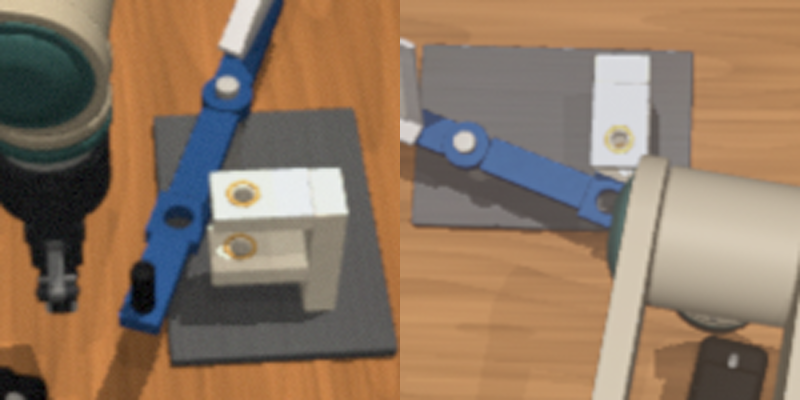

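The closed fingertips, at crop (58,300), stand on the robot side of the knob at (143,287) and in line with it. I'll push now.

```bash
python3 -m crank '[{"translation":[0.1,0,0],"turn":[0,0,0],"hand":1},{"translation":[0.18,0,0],"turn":[0,0,0],"hand":1},{"translation":[0.24,0,0],"turn":[0,0,0],"hand":1},{"translation":[0.3,0,0],"turn":[0,0,0],"hand":1},{"translation":[0.36,0.02,0],"turn":[0,0,0],"hand":1},{"translation":[0.42,0.02,0],"turn":[0,0,0],"hand":1},{"translation":[0.46,0.02,0],"turn":[0,0,0],"hand":1},{"translation":[0.46,0.02,0],"turn":[0,0,0],"hand":1}]'
python3 - <<'E'
from h import *
to([.592,-.04,.107])
S=cams.capture("side")
cv2.imwrite("pics/z4.png",cv2.resize(S[150:300,270:420],(450,450),interpolation=2)[:,:,::-1])
E
```

```text
clock: 3.0
position: [0.576, -0.0385, 0.1111]
orientation: [3.141, -0.003, -0.003]
force: [-0.8, 1.2, 0.5]
width: 0.0002
grasp_force: 0.0
pos [ 0.576  -0.0385  0.1111] rpy [ 3.141e+00 -3.000e-03 -3.000e-03] F [-0.8  1.2  0.5] t 3.0 w 0.0002 -> shift [0.08  0.007 0.021] turn [ 0.    -0.002 -0.001]
```

View pics/z4.png

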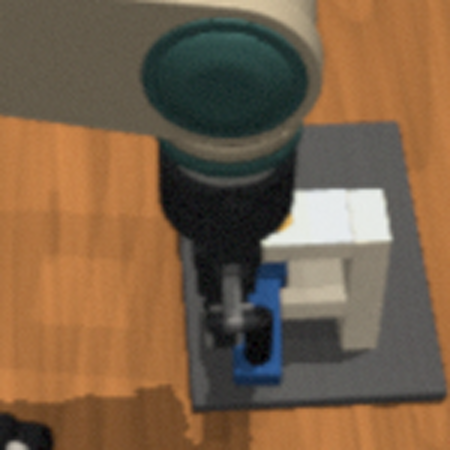

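The knob, at crop (258,335), is touching the fingers, and the arm is nearly home between the lugs. I'll finish with small steps.

```bash
python3 -m crank '[{"translation":[0.03,0,0],"turn":[0,0,0],"hand":1},{"translation":[0.05,0,0],"turn":[0,0,0],"hand":1},{"translation":[0.06,0,0],"turn":[0,0,0],"hand":1},{"translation":[0.07,0,0],"turn":[0,0,0],"hand":1},{"translation":[0.07,0,0],"turn":[0,0,0],"hand":1}]'
```

```text
clock: 3.55
position: [0.5888, -0.038, 0.1093]
orientation: [-3.142, -0.0, -0.002]
force: [0.1, -0.3, -0.3]
width: 0.0001
grasp_force: 0.0
```

```bash
python3 -m crank '[{"translation":[0.02,0,0],"turn":[0,0,0],"hand":1},{"translation":[0.03,0,0],"turn":[0,0,0],"hand":1},{"translation":[0.03,0,0],"turn":[0,0,0],"hand":1}]';python3 -m crank '[{"translation":[0.02,0,0],"turn":[0,0,0],"hand":1},{"translation":[0.02,0,0],"turn":[0,0,0],"hand":1}]'
```

```text
clock: 3.85
position: [0.5936, -0.0382, 0.1092]
orientation: [3.141, 0.004, -0.002]
force: [-7.8, -0.3, 4.1]
width: -0.0001
grasp_force: 4.3
clock: 4.05
position: [0.5937, -0.0382, 0.1091]
orientation: [-3.141, 0.015, -0.003]
force: [-32.6, -0.6, 16.2]
width: 0.0
grasp_force: 16.6
```

The force jump shows it's against the stop. I'll retreat, lift and open.

```bash
python3 -m crank '[{"translation":[-0.05,0,0],"turn":[0,0,0],"hand":1},{"translation":[-0.2,0,0],"turn":[0,0,0],"hand":1},{"translation":[-0.35,0,0],"turn":[0,0,0],"hand":1},{"translation":[-0.35,0,-0.25],"turn":[0,0,0],"hand":1},{"translation":[-0.35,0,-0.5],"turn":[0,0,0],"hand":1},{"translation":[-0.35,0,-0.8],"turn":[0,0,0],"hand":0.5},{"translation":[-0.35,0.2,-0.8],"turn":[0,0,0],"hand":0},{"translation":[-0.35,0.45,-0.8],"turn":[0,0,0],"hand":0},{"translation":[-0.3,0.7,-0.8],"turn":[0,0,0],"hand":0},{"translation":[-0.25,1,-0.8],"turn":[0,0,0],"hand":0},{"translation":[-0.25,1,-0.8],"turn":[0,0,0],"hand":0}]'
python3 - <<'E'
from h import *
np.set_printoptions(precision=4,suppress=True)
to([.5502,-.2783,.25])
S=cams.capture("side");T=cams.capture("top")
o=np.hstack([cv2.resize(S[170:290,310:410],(400,480),interpolation=2),cv2.resize(T[160:280,255:355],(400,480),interpolation=2)])
cv2.imwrite("pics/z5.png",o[:,:,::-1])
E
```

```text
clock: 5.15
position: [0.5479, -0.2424, 0.2683]
orientation: [3.141, 0.001, -0.007]
force: [-0.0, -0.1, 0.2]
width: 0.0847
grasp_force: 0.0
pos [ 0.5479 -0.2424  0.2683] rpy [ 3.141  0.001 -0.007] F [-0.  -0.1  0.2] t 5.15 w 0.0847 -> shift [0.013 0.179 0.091] turn [ 0.     0.    -0.003]
```

View pics/z5.png

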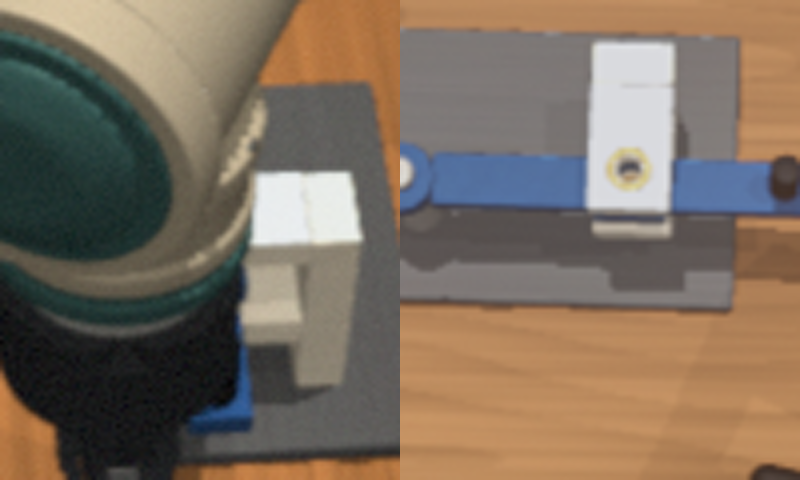

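The arm is home between the lugs and the upper bore is clear (right crop, 629,169). Next is the pin.

```bash
python3 -m crank '[{"translation":[0.012,0.18,0.05],"turn":[0,0,0],"hand":0},{"translation":[0.012,0.18,0.2],"turn":[0,0,0],"hand":0},{"translation":[0.012,0.18,0.4],"turn":[0,0,0],"hand":0},{"translation":[0.012,0.18,0.55],"turn":[0,0,0],"hand":0},{"translation":[0.012,0.18,0.68],"turn":[0,0,0],"hand":0},{"translation":[0.012,0.18,0.68],"turn":[0,0,0],"hand":0},{"translation":[0.012,0.18,0.68],"turn":[0,0,0],"hand":0}]'
python3 - <<'E'
from h import *
to([.5502,-.2783,.132])
S=cams.capture("side");T=cams.capture("top")
o=np.hstack([cv2.resize(S[310:430,285:405],(400,400),interpolation=2),cv2.resize(T[180:300,400:520],(400,400),interpolation=2)])
cv2.imwrite("pics/z6.png",o[:,:,::-1])
E
```

```text
clock: 5.95
position: [0.551, -0.2727, 0.1344]
orientation: [3.141, -0.001, -0.001]
force: [0.6, -0.3, 1.0]
width: 0.086
grasp_force: 0.0
pos [ 0.551  -0.2727  0.1344] rpy [ 3.141e+00 -1.000e-03 -1.000e-03] F [ 0.6 -0.3  1. ] t 5.95 w 0.086 -> shift [-0.004  0.028  0.012] turn [ 0. -0. -0.]
```

View pics/z6.png

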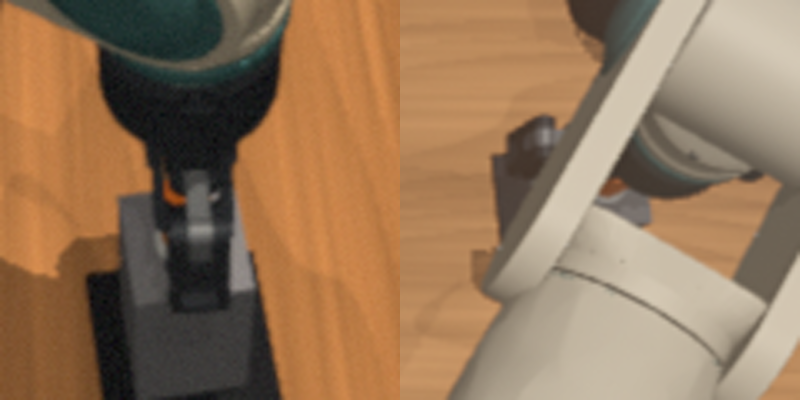

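The handle (orange, left crop around 180,190) is between the fingers. I'll correct y, close and lift.

```bash
python3 -m crank '[{"translation":[0,0.02,0.01],"turn":[0,0,0],"hand":0},{"translation":[0,0.02,0.01],"turn":[0,0,0],"hand":0},{"translation":[0,0.02,0.01],"turn":[0,0,0],"hand":1},{"translation":[0,0.02,0.01],"turn":[0,0,0],"hand":1},{"translation":[0,0.02,0.01],"turn":[0,0,0],"hand":1},{"translation":[0,0.02,0.01],"turn":[0,0,0],"hand":1},{"translation":[0,0.02,0.01],"turn":[0,0,0],"hand":1},{"translation":[0,0.02,0.01],"turn":[0,0,0],"hand":1}]'
```

```text
clock: 6.85
position: [0.5506, -0.278, 0.1315]
orientation: [3.142, -0.0, -0.002]
force: [0.4, 1.2, 1.3]
width: 0.021
grasp_force: 58.6
```

```bash
python3 -m crank '[{"translation":[0,0,-0.1],"turn":[0,0,0],"hand":1},{"translation":[0,0,-0.25],"turn":[0,0,0],"hand":1},{"translation":[0,0,-0.4],"turn":[0,0,0],"hand":1},{"translation":[0,0,-0.55],"turn":[0,0,0],"hand":1},{"translation":[0,0,-0.68],"turn":[0,0,0],"hand":1},{"translation":[0,0,-0.75],"turn":[0,0,0],"hand":1},{"translation":[0,0,-0.75],"turn":[0,0,0],"hand":1}]'; python3 -c "
from h import *
to([.6134,.0404,.284])"
```

```text
clock: 7.55
position: [0.5509, -0.2783, 0.2833]
orientation: [3.14, -0.003, -0.002]
force: [0.1, 0.3, -1.0]
width: 0.0206
grasp_force: 58.7
pos [ 0.5509 -0.2783  0.2833] rpy [ 3.14e+00 -3.00e-03 -2.00e-03] F [ 0.1  0.3 -1. ] t 7.55 w 0.0206 -> shift [ 0.309 -1.594 -0.006] turn [ 0.001 -0.002 -0.001]
```

```bash
python3 -m crank '[{"translation":[0.05,-0.15,0],"turn":[0,0,0],"hand":1},{"translation":[0.08,-0.3,0],"turn":[0,0,0],"hand":1},{"translation":[0.11,-0.5,0],"turn":[0,0,0],"hand":1},{"translation":[0.15,-0.7,0],"turn":[0,0,0],"hand":1},{"translation":[0.2,-0.85,0],"turn":[0,0,0],"hand":1},{"translation":[0.25,-1,0],"turn":[0,0,0],"hand":1},{"translation":[0.25,-1,0],"turn":[0,0,0],"hand":1}]';python3 -c "
from h import *
to([.6134,.0404,.284])"
```

```text
clock: 8.25
position: [0.6012, -0.0744, 0.2786]
orientation: [-3.14, 0.003, 0.002]
force: [-0.7, 0.1, -2.3]
width: 0.0209
grasp_force: 58.8
pos [ 0.6012 -0.0744  0.2786] rpy [-3.14e+00  3.00e-03  2.00e-03] F [-0.7  0.1 -2.3] t 8.25 w 0.0209 -> shift [ 0.062 -0.574 -0.026] turn [-0.001  0.002  0.001]
```

```bash
python3 -m crank '[{"translation":[0.03,-0.15,0],"turn":[0,0,0],"hand":1},{"translation":[0.05,-0.3,0],"turn":[0,0,0],"hand":1},{"translation":[0.06,-0.45,0],"turn":[0,0,0],"hand":1},{"translation":[0.062,-0.54,0],"turn":[0,0,0],"hand":1},{"translation":[0.062,-0.574,0],"turn":[0,0,0],"hand":1},{"translation":[0.062,-0.574,0.02],"turn":[0,0,0],"hand":1},{"translation":[0.062,-0.574,0.02],"turn":[0,0,0],"hand":1}]'
python3 - <<'E'
from h import *
to([.6134,.0404,.25])
S=cams.capture("side");T=cams.capture("top")
for n in("side","top"): print(n,proj(n,[.6134,.0404,.1275]),proj(n,[.6134,.0404,.153]))
o=np.hstack([cv2.resize(S[170:250,320:400],(400,400),interpolation=2),cv2.resize(T[160:260,265:365],(400,400),interpolation=2)])
cv2.imwrite("pics/z7.png",o[:,:,::-1])
E
```

```text
clock: 8.95
position: [0.6133, 0.0355, 0.2762]
orientation: [3.141, 0.002, -0.003]
force: [-0.7, -1.3, -0.9]
width: 0.0209
grasp_force: 59.0
pos [0.6133 0.0355 0.2762] rpy [ 3.141e+00  2.000e-03 -3.000e-03] F [-0.7 -1.3 -0.9] t 8.95 w 0.0209 -> shift [ 0.    -0.025  0.131] turn [ 0.     0.001 -0.002]
side [360.653993   222.34981024] [361.16800671 213.39028233]
top [312.71987561 201.99142905] [312.30391506 199.00693676]
```

View pics/z7.png

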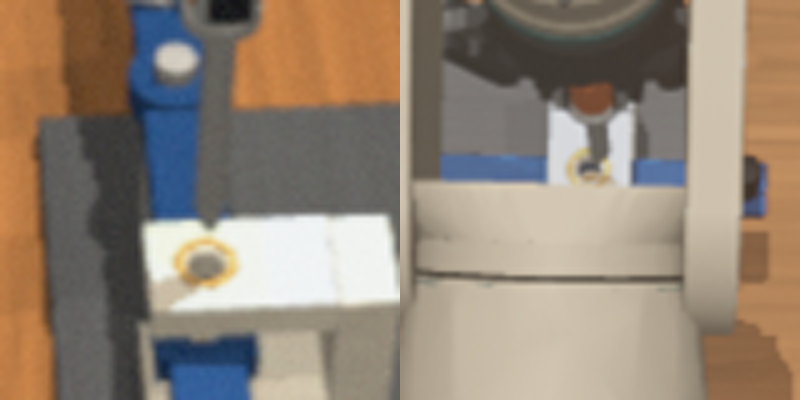

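Run:
```python
from h import *
to([.6134,.0404,.25])
print(tri((361.8,215.2),(315.2,200.7)),plane("side",(361.8,215.2),.1547),plane("top",(315.2,200.7),.1547))
print(tri((361,222.8),(312.25,202.25)))
S=cams.capture("side");T=cams.capture("top")
o=np.hstack([cv2.resize(S[200:235,342:377],(400,400),interpolation=2),cv2.resize(T[180:215,295:330],(400,400),interpolation=2)])
cv2.imwrite("pics/z8.png",o[:,:,::-1])
```

```text
pos [0.6135 0.0354 0.2769] rpy [ 3.141e+00  1.000e-03 -4.000e-03] F [ 0.1 -0.4 -1.6] t 9.05 w 0.0206 -> shift [-0.    -0.025  0.135] turn [ 0.     0.    -0.002]
(array([0.6119    , 0.03449549, 0.15365585]), [np.float64(0.0021731954525477395), np.float64(0.0021731954525474914)]) [0.61391573 0.03438578 0.1547    ] [0.60941392 0.03411077 0.1547    ]
(array([0.61392467, 0.04158827, 0.12458174]), [np.float64(0.0003767586279870938), np.float64(0.00037675862798694894)])
```

View pics/z8.png

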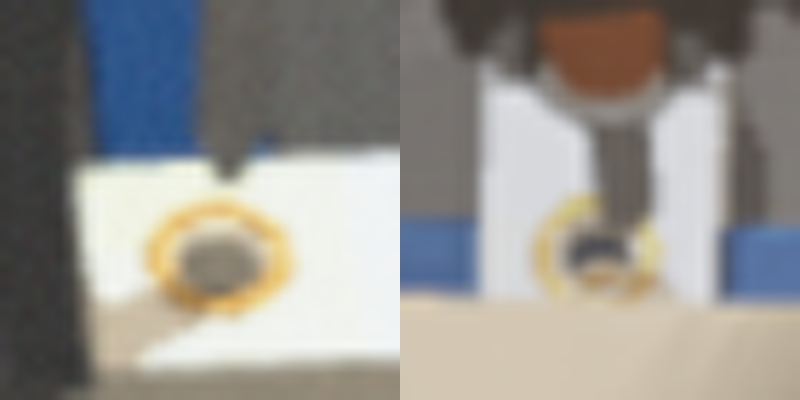

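Run:
```python
from h import *
np.set_printoptions(precision=4,suppress=True)
for n,a,b in(("side",(362.1,215.75),(361.1,222.5)),("top",(314.6,199.8),(312.2,201.7))):
  for z in(.152,.1555): print(n,plane(n,a,z),plane(n,b,.1275),plane(n,b,.1275)-plane(n,a,z))
```

```text
side [0.6147 0.0354 0.152 ] [0.6142 0.04   0.1275] [-0.0005  0.0046 -0.0245]
side [0.6142 0.0323 0.1555] [0.6142 0.04   0.1275] [-0.      0.0077 -0.028 ]
top [0.612  0.0355 0.152 ] [0.614  0.0415 0.1275] [ 0.002   0.006  -0.0245]
top [0.6111 0.0354 0.1555] [0.614  0.0415 0.1275] [ 0.0029  0.0061 -0.028 ]
```

```bash
python3 -m crank '[{"translation":[0.005,-0.03,0],"turn":[0,0,0],"hand":1},{"translation":[0.005,-0.03,0.04],"turn":[0,0,0],"hand":1},{"translation":[0.005,-0.03,0.08],"turn":[0,0,0],"hand":1},{"translation":[0.005,-0.03,0.08],"turn":[0,0,0],"hand":1},{"translation":[0.005,-0.03,0.08],"turn":[0,0,0],"hand":1}]'
python3 - <<'E'
from h import *
to([.6144,.0414,.25])
S=cams.capture("side");T=cams.capture("top")
o=np.hstack([cv2.resize(S[200:235,342:377],(400,400),interpolation=2),cv2.resize(T[180:215,295:330],(400,400),interpolation=2)])
cv2.imwrite("pics/z9.png",o[:,:,::-1])
E
```

```text
clock: 9.65
position: [0.6144, 0.0426, 0.2607]
orientation: [3.141, 0.001, -0.002]
force: [0.1, -0.3, -1.2]
width: 0.0205
grasp_force: 59.0
pos [0.6144 0.0426 0.2607] rpy [ 3.141e+00  1.000e-03 -2.000e-03] F [ 0.1 -0.3 -1.2] t 9.65 w 0.0205 -> shift [0.    0.006 0.053] turn [ 0.     0.001 -0.001]
```

View pics/z9.png

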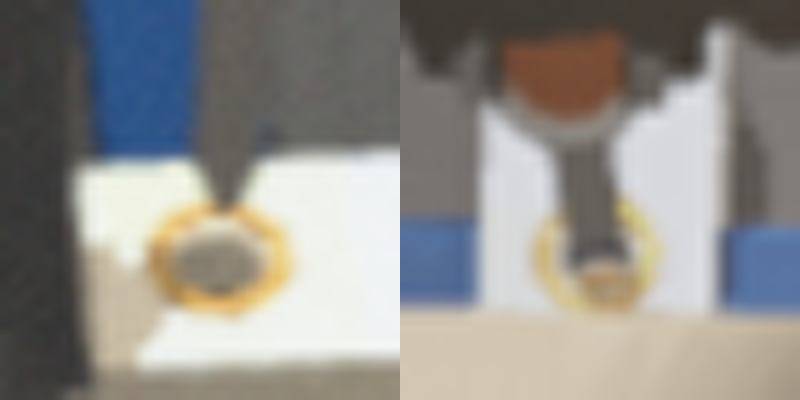

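Left crop: the tip is at (228,212) and the rim centre at (218,257). Right crop: the rod is at u≈587 and the rim centre at 597, so it's about 1.5 mm off in y.

Run:
```python
from h import *
np.set_printoptions(precision=4,suppress=True)
b=plane("side",(361.1,222.5),.1275)
print(plane("side",(361.95,218.55),.1392),b, plane("top",(295+187/11.43,180+255/11.43),.1392),plane("top",(312.2,201.7),.1275))
to([.6144,.0413,.249])
```

```text
[0.6153 0.0396 0.1392] [0.6142 0.04   0.1275] [0.6097 0.0428 0.1392] [0.614  0.0415 0.1275]
pos [0.6146 0.0426 0.2615] rpy [ 3.141 -0.    -0.002] F [-0.3  0.2 -1.5] t 9.75 w 0.0204 -> shift [-0.001  0.007  0.063] turn [ 0.    -0.    -0.001]
```

```bash
python3 -m crank '[{"translation":[-0.0025,0.0035,0.02],"turn":[0,0,0],"hand":1},{"translation":[-0.0025,0.0035,0.05],"turn":[0,0,0],"hand":1},{"translation":[-0.0025,0.0035,0.075],"turn":[0,0,0],"hand":1},{"translation":[-0.0025,0.0035,0.1],"turn":[0,0,0],"hand":1},{"translation":[-0.0025,0.0035,0.1],"turn":[0,0,0],"hand":1}]'
```

```text
clock: 10.25
position: [0.6137, 0.042, 0.24]
orientation: [3.141, 0.002, -0.002]
force: [0.3, 0.1, -2.0]
width: 0.0208
grasp_force: 59.0
```

```bash
python3 -m crank '[{"translation":[0,0,0.02],"turn":[0,0,0],"hand":1},{"translation":[0,0,0.04],"turn":[0,0,0],"hand":1},{"translation":[0,0,0.04],"turn":[0,0,0],"hand":1}]'; python3 -m crank '[{"translation":[0,0,0.02],"turn":[0,0,0],"hand":1},{"translation":[0,0,0.03],"turn":[0,0,0],"hand":1},{"translation":[0,0,0.03],"turn":[0,0,0],"hand":1}]'
```

```text
clock: 10.55
position: [0.6139, 0.042, 0.2325]
orientation: [3.142, 0.001, -0.002]
force: [-0.0, 0.1, -1.2]
width: 0.0202
grasp_force: 59.0
clock: 10.85
position: [0.6139, 0.042, 0.2268]
orientation: [3.142, 0.001, -0.002]
force: [0.3, 0.5, -1.7]
width: 0.0206
grasp_force: 59.0
```

```bash
python3 -m crank '[{"translation":[0,0,0.04],"turn":[0,0,0],"hand":1},{"translation":[0,0,0.08],"turn":[0,0,0],"hand":1},{"translation":[0,0,0.12],"turn":[0,0,0],"hand":1},{"translation":[0,0,0.15],"turn":[0,0,0],"hand":1},{"translation":[0,0,0.15],"turn":[0,0,0],"hand":1}]'; python3 -m crank '[{"translation":[0,0,0.03],"turn":[0,0,0],"hand":1},{"translation":[0,0,0.05],"turn":[0,0,0],"hand":1},{"translation":[0,0,0.05],"turn":[0,0,0],"hand":1}]'
```

```text
clock: 11.35
position: [0.6135, 0.042, 0.1957]
orientation: [3.142, 0.002, -0.002]
force: [0.5, 0.4, -1.8]
width: 0.0207
grasp_force: 59.0
clock: 11.65
position: [0.6138, 0.042, 0.1865]
orientation: [3.142, 0.001, -0.002]
force: [0.8, 0.1, -1.1]
width: 0.0205
grasp_force: 59.0
```

```bash
python3 -m crank '[{"translation":[0,0,0.025],"turn":[0,0,0],"hand":1},{"translation":[0,0,0.05],"turn":[0,0,0],"hand":1},{"translation":[0,0,0.05],"turn":[0,0,0],"hand":1}]'; python3 -m crank '[{"translation":[0,0,0.025],"turn":[0,0,0],"hand":1},{"translation":[0,0,0.05],"turn":[0,0,0],"hand":1},{"translation":[0,0,0.05],"turn":[0,0,0],"hand":1}]'
```

```text
clock: 11.95
position: [0.6137, 0.042, 0.1761]
orientation: [3.141, 0.002, -0.002]
force: [0.0, -0.9, -1.5]
width: 0.0205
grasp_force: 59.0
clock: 12.25
position: [0.6136, 0.042, 0.1661]
orientation: [3.141, 0.002, -0.002]
force: [0.1, 0.4, -2.4]
width: 0.0203
grasp_force: 59.0
```

```bash
python3 -c "
from h import *
to([.6138,.042,.1565])"
```

```text
pos [0.6136 0.042  0.1661] rpy [ 3.141e+00  2.000e-03 -2.000e-03] F [ 0.1  0.4 -2.4] t 12.25 w 0.0203 -> shift [ 0.001 -0.     0.048] turn [ 0.     0.001 -0.001]
```

```bash
python3 -m crank '[{"translation":[0,0,0.025],"turn":[0,0,0],"hand":1},{"translation":[0,0,0.048],"turn":[0,0,0],"hand":1},{"translation":[0,0,0.048],"turn":[0,0,0],"hand":1},{"translation":[0,0,0.048],"turn":[0,0,0],"hand":1},{"translation":[0,0,0.048],"turn":[0,0,0],"hand":1},{"translation":[0,0,0.048],"turn":[0,0,0],"hand":1}]' && python3 -c "
from station import order
print(order.sign_off())"
```

```text
clock: 12.85
position: [0.6142, 0.042, 0.158]
orientation: [3.142, -0.0, -0.002]
force: [-0.6, 0.4, -1.1]
width: 0.0208
grasp_force: 59.0
the job is handed in; nothing more can be done
None
```

Job handed in at 12.85 s, verdict not shown: the arm is home and the pin is held upright through both lugs, its tip about 13–14 mm below the lower lug by TCP height (no final picture taken); I viewed 11 pictures, one over the limit of 10.

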